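# Clamp the column-heater halves in the bench vise

## Task

The two aluminium halves of a column heater are to be screwed together: clamp them in the bench vise as a stack. Open the sliding jaw wide if it is not, lay the long half flat on the two parallels, centred and with its length along the jaws, then set the short half on its middle, the same way round; close the sliding jaw firmly so that both halves sit squarely against the fixed jaw. Leave the other things on the bench where they are.

Things in the scene. Friction and masses are not known exactly. Their poses are not given: they have to be found in the camera images.
- vise: Low bench vise of dark steel, bolted down, 240 x 120 mm. Origin: centre of its underside; z up; x is the clamping direction, from the fixed jaw (at -x) to the sliding jaw (at +x); y runs along the jaws. Bed 240 x 110 mm, its top at z = 30 mm.
- parallels (a point): Middle between the two parallels, at the height of their tops: x = -10, y = 0, z = 50 mm in the vise frame, the middle of the gap when the jaw is fully open. They are bright steel strips fixed on the bed, 20 mm tall, 10 mm wide, lying along vise x from -70 to +50 mm, centred at y = -40 and +40 mm.
- fixed_jaw_face (a point): Middle of the fixed jaw's clamping face, at x = -70, z = 70 mm in the vise frame; the face looks to the vise's +x. The jaw is 30 mm thick, 120 mm long along y, its top at z = 100 mm.
- jaw (a joint): Travel of the sliding jaw towards the fixed jaw, in m: 0 = fully open (120 mm between the faces), gap = 0.120 - value, stops at 0.115. Starts anywhere from 0 to 0.05. It slides stiffly (about 5 N, more when moved fast) and stays where it is left. Clamped on the halves it reads about 0.070; pushing the stack along takes about 10 to 15 N, a press of 15 to 20 N clamps it.
- jaw_face (a point): Middle of the sliding jaw's clamping face, at z = 70 mm in the vise frame; it looks to the vise's -x. The jaw is 120 mm long along the vise's y, 25 mm thick, its top at z = 100 mm; it clears the parallels.
- pull_bar (a point): Top centre of the sliding jaw's upright pull bar, z = 100 mm, 77 mm behind the clamping face (at x = 127 mm minus the joint value in the vise frame). Bar 14 mm thick along vise x, 60 mm along y, 64 mm tall; 45 mm clear between jaw and bar, joined by an 18 mm ram with its top at z = 54 mm. Gripped across its thickness it slides the jaw both ways.
- long_half: Long half of a column heater: plain aluminium block, 130 (x) x 50 (y) x 25 mm (z), 0.42 kg or so, lying flat on the bench. Origin: centre of its underside.
- short_half: Short half of the heater: plain aluminium block, 62 (x) x 50 (y) x 40 mm (z), 0.32 kg or so, standing on its 62 x 50 mm face. Origin: centre of its underside.
- big_bottle: Bystander: clear glass bottle with blue cap, 96 mm across, 220 mm tall, upright. Origin under its middle.
- small_bottle: Bystander: amber glass bottle with blue cap, 68 mm across, 130 mm tall, upright. Origin under its middle.
- jar: Bystander: jar with white lid, 64 mm across, 85 mm tall, upright. Origin under its middle.
- cap: Bystander: loose blue bottle cap, 52 mm across, 28 mm tall. Origin under its middle.
- spare_plate: Bystander: spare aluminium plate, 75 x 32 x 16 mm, flat. Origin under its middle.
- screwdriver: Bystander: screwdriver, 200 mm long, lying along its x axis. Origin within its length.
- wrench: Bystander: wrench, 170 mm long, lying along its x axis. Origin within its length.
- mouse: Bystander: computer mouse, 100 x 58 x 32 mm, long way along its x axis. Origin under its middle.
Things that resemble listed ones, but are neither listed nor needed, are in the scene too. Leave any brown or red look-alike of the short_half alone. Leave any turquoise look-alike of the long_half alone.

How it is judged:
By the outcome, as a careful person would: the job done as asked, in the order asked, and still so for the second after the job is handed in, with the robot touching nothing.
It also fails if it takes over 72 s, if anything falls off the work surface, if the arm or the gripper's body presses on something with over 40 N, if the wrist force passes 120 N, or if a joint passes its speed limit or range.

## Robot

A 6-joint arm with a two-finger parallel gripper is mounted at the origin on the work surface. World frame = base frame: x ahead of the robot, y to its left, z up, the work surface at z = 0. Lengths are in mm, angles in rad, forces in N, time in s.
With the tool pointing down it reaches from about 300 to 775 mm from the base axis. Payload 14.6 kg.
Tool frame: the origin (TCP) lies between the finger pads; the fingertips stand 19 mm ahead of it and the grasp point (between the pads) is the TCP; z points along the fingers, y is the line along which they close (so a half turn about z gives the same grasp; the last joint's range is limited). The gripper opens to 94 mm and grips with 3 to 60 N. Pads are 16 mm wide; open, the fingers measure 119 mm over their backs; the gripper's body (75 mm by 177 mm) begins 78 mm behind the grasp point.
Start: joints at [1.278, 0.3, 1.521, -0, 1.321, -0.067], TCP at [123.135, 536.029, 202.746] pointing down, gripper open.
Joint ranges: [-3.03, 3.03], [-0.79, 2.21], [0.23, 2.52], [-1.04, 4.18], [0, 3.07], [-2.55, 2.55]. Speed limits (rad/s): [2.22, 2.22, 2.57, 3.14, 3.14, 3.14].

## Interface

Orientations are given as [roll, pitch, yaw] about the fixed x, y, z axes, in that order (R = Rz(yaw) Ry(pitch) Rx(roll)).
In Python, from cell import monitor, imaging, job, find_in, trace gives the robot as it stands. The module is installed in compiled form; this text tells all that it offers.
- The arm moves only by the tool arm_command, never from a script. Its argument "steps" is a list of rows, each a list of 5 numbers: the opening, from 0 (shut) to 1 (fully open), then the shift along the tool's x, y, z in mm, then the turn about the tool's z in degrees. In form: [[gripper, dx, dy, dz, turn], ...]. A call has 1 to 20 rows; each row is the pose to reach, as a shift and turn from the pose commanded when the call began, along the tool's axes at that moment; what a row does not reach only later rows make up. A row lasts 1/8 s, in which the tool goes at most 62.5 mm and 10.7 degrees, less where a joint would pass 70% of its speed; a pose out of reach is approached as far as the arm can. A call with a gripper value outside its range is refused whole. The fingers move at their own pace and stop on an object; "force" is the grip in N (left out, the last holds). Time passes only in rows, so rows that repeat a pose let the fingers close. It gives the time, the measured TCP pose, the force, the opening and the grip force at its end, in the units of the state.
- monitor.read_state(): the state, without advancing time (a new reading comes with each control period).
- imaging.camera(name): name is "scene" or "top" or "wrist"; returns a dict with "img" (480x640x3 uint8, red, green, blue), "mtx" (3x3 intrinsics, pixels), "view" (4x4, takes a point from world to camera coordinates). Camera axes: x right, y down, z forward; pixel columns grow to the right and rows downward; lengths in mm; the calibration is good to about 2 mm. A picture is of the moment at which its call begins. There is no depth.
- job.sign_off(): hands the job in; it is judged then, once.
Trained networks look in a picture, given as the dict that the camera call returned (one of the last four; its "shot" number tells which), for a name from the list of things; names that differ only in an ending like _2 or _b are one class to them, and where a whole thing is asked for, a point or a joint stands for the part that bears it (a point fixed in the world has none). Each returns a list of dicts, best first, with "p" (0 to 1); they miss things now and then, are a little off and sometimes report something else, mostly with a low value. They report only what shows in the picture. A call takes as long as a camera call. They do not tell look-alikes from the thing itself.
- find_in(picture, target): "rect" ([centre column, centre row, width, height] in pixels, round what is visible of it).
- trace(picture, target): "region" (480x640 bool, what is visible of it) and "rect" ([centre column, centre row, width, height] in pixels, round what is visible of it).
The state is a dict: "clock": time; "joints": joint angles; "qd": joint speeds; "effort": joint torques, N m; "eef_pos": TCP position; "eef_rot": TCP orientation; "wrist_force": force on the tool from outside, world axes, zero at the start; "moment": the same for the moment, N m; "finger_gap": finger opening in mm; "finger_force": force on a finger pad.
Only numpy, scipy, OpenCV 4.12 (cv2) and the standard library are available. Lean on these libraries where they do the work, as an engineer would, in place of code of your own. Each camera call takes 0.05 s, during which the arm holds its last target. There are 200 camera calls.

## Working session

There is one attempt and no reset: what is moved stays moved. The work goes in short steps, Python scripts to look and compute and a tool call to move; the robot and the scene stay as the last step left them, time stands still between calls to the robot, and variables do not carry over. Pictures are saved under pics/ and viewed, at most 10 in all, crops included, and the job is handed in when it is done.

Besides the shell and the picture viewer there is one more tool, called after "Call:" as name(argument=value, ...) on one line, values as JSON. arm_command: Moves the arm, as the interface text tells. Its arguments: {"type":"object","properties":{"steps":{"type":"array","items":{"type":"array","items":{"type":"number"}}},"force":{"type":"number"}},"required":["steps"]}

```bash
mkdir -p pics
cat > h.py <<'E'
import numpy as np, cv2
from cell import monitor, imaging, job, find_in, trace
def px2w(c,u,v,z):
    K=np.array(c["mtx"]);V=np.array(c["view"]);R=V[:3,:3];t=V[:3,3]
    d=R.T@np.linalg.inv(K)@np.array([u,v,1.]);o=-R.T@t
    return o+d*(z-o[2])/d[2]
def w2px(c,p):
    K=np.array(c["mtx"]);V=np.array(c["view"]);q=K@(V[:3,:3]@np.asarray(p,float)+V[:3,3]);return q[:2]/q[2]
def save(c,n): cv2.imwrite("pics/"+n,cv2.cvtColor(c["img"],cv2.COLOR_RGB2BGR))
E
python3 - <<'E'
from h import *
for n in ["top","scene"]:
    c=imaging.camera(n); save(c,n+"0.png")
    V=np.array(c["view"]);print(n,(-V[:3,:3].T@V[:3,3]).round(),np.round(c["mtx"],1).tolist())
    for t in ["vise","long_half","short_half","pull_bar","jaw","spare_plate","big_bottle","small_bottle","jar","cap","screwdriver","wrench","mouse"]:
        print(t,[(round(d["p"],2),np.round(d["rect"]).astype(int).tolist(),px2w(c,*d["rect"][:2],0)[:2].round().tolist()) for d in find_in(c,t)][:4])
s=monitor.read_state();print(s)
E
```

```text
top [ 395.    2. 1630.] [[610.6, 0.0, 313.7], [0.0, 610.6, 238.8], [0.0, 0.0, 1.0]]
vise [(0.77, [300, 244, 55, 93], [575.0, 31.0])]
long_half [(0.77, [435, 286, 46, 51], [457.0, -328.0]), (0.6, [374, 250, 50, 39], [558.0, -167.0])]
short_half [(0.96, [226, 307, 23, 27], [409.0, 228.0]), (0.92, [196, 272, 29, 22], [504.0, 308.0]), (0.72, [240, 258, 21, 27], [539.0, 193.0])]
pull_bar [(0.64, [299, 257, 50, 41], [539.0, 33.0])]
jaw [(0.65, [300, 258, 46, 41], [536.0, 32.0])]
spare_plate [(0.88, [271, 320, 17, 26], [374.0, 110.0]), (0.44, [190, 189, 50, 46], [730.0, 328.0])]
big_bottle [(0.97, [189, 187, 48, 48], [735.0, 331.0]), (0.67, [427, 186, 29, 34], [730.0, -316.0])]
small_bottle [(0.6, [427, 187, 32, 30], [726.0, -315.0])]
jar [(0.55, [366, 318, 22, 26], [376.0, -141.0])]
cap [(0.6, [302, 319, 19, 23], [376.0, 27.0]), (0.21, [367, 318, 24, 27], [374.0, -144.0])]
screwdriver [(0.77, [108, 295, 10, 63], [445.0, 541.0])]
wrench [(0.92, [310, 162, 63, 15], [801.0, -0.0])]
mouse [(0.59, [512, 261, 21, 40], [521.0, -538.0]), (0.53, [299, 258, 50, 43], [539.0, 33.0])]
scene [ 1170. -10
[... 1051 characters left out ...]
8], [518.0, -530.0])]
{'clock': 1.4, 'joints': array([ 1.27843252e+00,  2.99903062e-01,  1.52099919e+00,  1.17207723e-05,
        1.32072336e+00, -6.65849366e-02]), 'qd': array([-0.00105124, -0.0008447 ,  0.00020931, -0.00118176,  0.00071209,
        0.00187174]), 'effort': array([-1.04601991e-04, -5.31658816e+01, -3.52914119e+01,  7.08455220e-02,
        2.12855777e-02, -2.01982022e-05]), 'eef_pos': array([123.11326479, 536.02786007, 202.74424387]), 'eef_rot': array([-3.14156052e+00, -1.35240524e-05,  2.91581088e+00]), 'wrist_force': array([-0.44164839,  0.7072316 ,  1.04482803]), 'moment': array([ 0.05198568,  0.02188655, -0.02914896]), 'finger_force': 0.0, 'finger_gap': 94.25156289373005}
```

```bash
ls pics
```

```text
scene0.png
top0.png
```

```bash
python3 -c "
import cv2
a=cv2.imread('pics/top0.png')[140:350,160:480];cv2.imwrite('pics/topc.png',cv2.resize(a,(800,525),interpolation=cv2.INTER_CUBIC))
a=cv2.imread('pics/scene0.png')[150:400,170:440];cv2.imwrite('pics/scc.png',cv2.resize(a,(640,592),interpolation=cv2.INTER_CUBIC))"
```

```text
(no output)
```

View pics/topc.png

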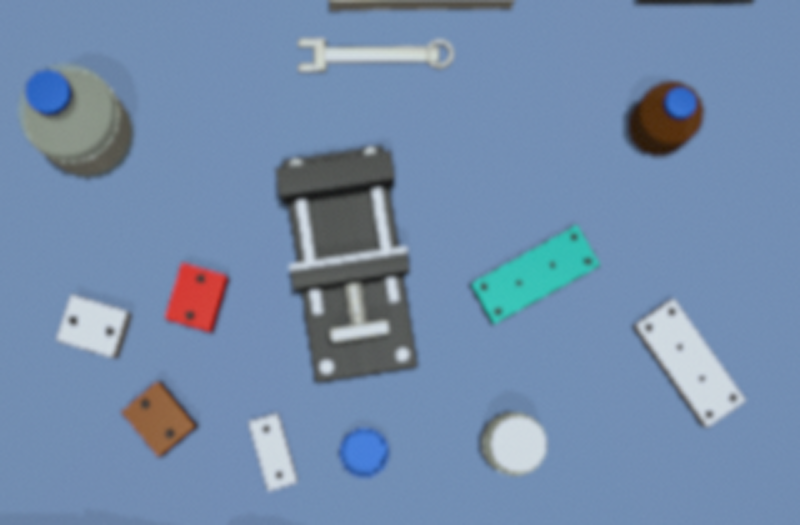

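View pics/scc.png

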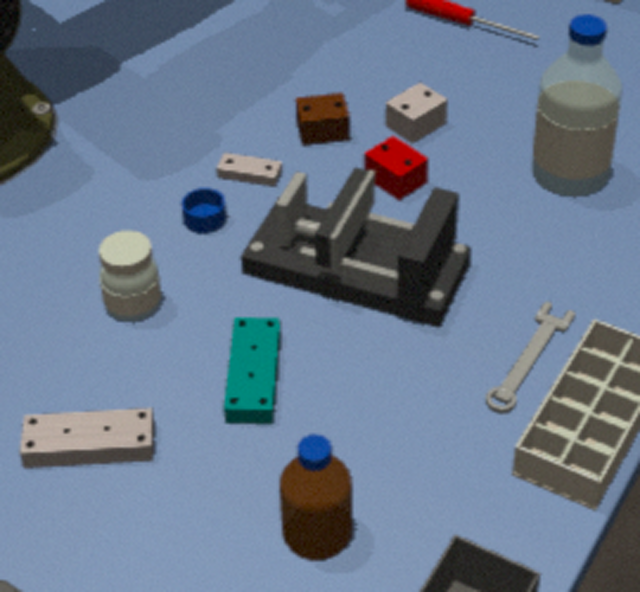

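```bash
cat >> h.py <<'E'
def tool(p,yaw=None,s=None):
    "shift of TCP target world p -> tool axes"
    s=s or monitor.read_state()
    from scipy.spatial.transform import Rotation as Ro
    R=Ro.from_euler('xyz',s["eef_rot"]).as_matrix()
    return (R.T@(np.asarray(p,float)-s["eef_pos"])).round(1)
def rect(c,mask,z):
    cs,_=cv2.findContours(mask.astype(np.uint8),cv2.RETR_EXTERNAL,cv2.CHAIN_APPROX_NONE)
    k=max(cs,key=cv2.contourArea)[:,0,:]
    w=np.array([px2w(c,u,v,z)[:2] for u,v in k],np.float32)
    (x,y),(a,b),an=cv2.minAreaRect(w)
    if a<b: a,b,an=b,a,an+90
    return np.round([x,y,a,b,(an+90)%180-90],1)   # long axis angle in deg
E
python3 - <<'E'
from h import *
c=imaging.camera("top")
for t,z in [("long_half",25),("short_half",40),("vise",30)]:
    for d in trace(c,t): print(t,round(d["p"],2),np.round(d["rect"]),rect(c,d["region"],z))
im=cv2.cvtColor(c["img"],cv2.COLOR_RGB2HSV)
m=((im[...,1]<60)&(im[...,2]>120)).astype(np.uint8)
n,l,s,ce=cv2.connectedComponentsWithStats(m)
for i in range(1,n):
    if s[i,4]>12: print(ce[i].round(1),s[i,4],[rect(c,l==i,z).tolist() for z in (25,40,50,100)])
for z,x,y in [(100,299,272)]: pass
print(monitor.read_state()["clock"])
E
```

```text
long_half 0.96 [435. 286.  44.  47.] [ 460.5 -322.5  131.3   57.2   33.9]
long_half 0.78 [374. 250.  49.  42.] [ 555.3 -162.8  133.8   52.1  -61.9]
long_half 0.69 [426. 187.  29.  35.] [ 722.3 -306.5   87.    71.8  -46. ]
short_half 0.91 [225. 308.  30.  29.] [409.8 230.2  62.5  52.8  38.6]
short_half 0.89 [239. 259.  21.  26.] [534.9 191.8  65.2  57.  -17.4]
short_half 0.7 [198. 271.  30.  22.] [506.2 299.1  67.4  48.2  72.6]
vise 0.7 [298. 245.  58.  91.] [571.1  35.2 242.  127.5   7.5]
[36.6  3. ] 81 [[1251.4, 753.2, 35.7, 20.5, 89.4], [1243.4, 746.2, 35.3, 20.3, 89.4], [1238.0, 741.5, 35.1, 20.1, 89.4], [1211.3, 718.1, 34.0, 19.5, 89.4]]
[283.6  57.7] 44403 [[1054.2, 45.1, 1188.4, 399.1, 89.4], [1048.0, 44.7, 1177.3, 395.4, 89.4], [1043.9, 44.4, 1169.9, 392.9, 89.4], [1023.3, 43.1, 1132.9, 380.5, 89.4]]
[577.3  35. ] 6100 [[1115.2, -746.6, 342.8, 259.5, 89.4], [1108.5, -739.6, 339.6, 257.1, 89.4], [1104.0, -735.0, 337.5, 255.5, 89.4], [1081.5, -711.6, 326.8, 247.4, 89.4]]
[618.2   2.4] 24 [[1235.1, -860.3, 18.0, 11.1, -4.1], [1227.2, -852.3, 17.8, 11.0, -4.1], [1222.0, -846.9, 17
[... 5135 characters left out ...]
 [409.8, 249.3, 76.6, 37.5, -1.7], [409.3, 241.4, 74.2, 36.3, -1.7]]
[268.8 320.3] 391 [[373.3, 113.4, 76.9, 34.3, 15.9], [373.5, 112.4, 76.2, 34.0, 15.9], [373.7, 111.7, 75.7, 33.7, 15.9], [374.3, 108.2, 73.3, 32.7, 15.9]]
[366.1 317.4] 500 [[377.1, -140.2, 65.8, 62.5, -34.9], [377.3, -138.9, 65.2, 61.9, -34.9], [377.4, -138.0, 64.8, 61.5, -34.9], [377.9, -133.5, 62.8, 59.6, -34.9]]
[344.5 436.7] 314 [[71.8, -69.3, 215.5, 63.3, 42.7], [74.9, -68.6, 213.5, 62.7, 42.7], [76.9, -68.2, 212.1, 62.3, 42.7], [86.9, -66.0, 205.4, 60.3, 42.7]]
[282.7 431.9] 135 [[100.0, 77.4, 60.6, 33.9, -23.3], [102.8, 76.6, 60.1, 33.6, -23.3], [104.6, 76.2, 59.7, 33.4, -23.3], [113.8, 73.8, 57.8, 32.3, -23.3]]
1.6
```

Run:
```python
from h import *
c=imaging.camera("top"); b=px2w(c,304,272.4,100); print(b)
ang=np.radians(188.15);X=np.array([np.cos(ang),np.sin(ang)]);o=np.array([575.9,32.6])
print("q",127-(b[:2]-o)@X,"lat",(b[:2]-o)@[-X[1],X[0]])
print(tool([b[0],b[1],200]))
```

```text
[492.21394242  19.55430736 100.        ]
q 42.309720319834554 lat 1.0501699354421827
[-475.3 -420.7    2.8]
```

Call:
arm_command(steps=[[0.45,-475,-421,0,69],[0.45,-475,-421,0,69],[0.45,-475,-421,0,69],[0.45,-475,-421,0,69],[0.45,-475,-421,0,69],[0.45,-475,-421,0,69],[0.45,-475,-421,0,69],[0.45,-475,-421,0,69],[0.45,-475,-421,0,69],[0.45,-475,-421,0,69],[0.45,-475,-421,0,69],[0.45,-475,-421,0,69],[0.45,-475,-421,0,69],[0.45,-475,-421,0,69]])

```text
clock: 3.4
eef_pos: [491.5, 20.4, 203.0]
eef_rot: [3.141, 0.0, 1.713]
wrist_force: [0.1, -0.1, 0.0]
finger_gap: 42.3
finger_force: 0.0
```

Run:
```python
from h import *
s=monitor.read_state();print(s["clock"],s["eef_pos"].round(1),np.degrees(s["eef_rot"]).round(1),s["joints"].round(2),s["finger_gap"])
c=imaging.camera("wrist"); save(c,"w1.png")
V=np.array(c["view"]);print((-V[:3,:3].T@V[:3,3]).round(),V[:3,:3].round(2).tolist())
print([(round(d["p"],2),np.round(d["rect"],1)) for d in find_in(c,"pull_bar")])
```

```text
3.4 [491.5  20.4 203. ] [180.    0.   98.2] [-0.03  0.17  1.68  0.    1.29 -0.18] 42.348387971490496
[481. 102. 386.] [[0.99, 0.14, -0.0], [0.14, -0.95, 0.28], [0.04, -0.28, -0.96]]
[(0.93, array([373.6, 236.3, 108.9, 148.6]))]
```

View pics/w1.png

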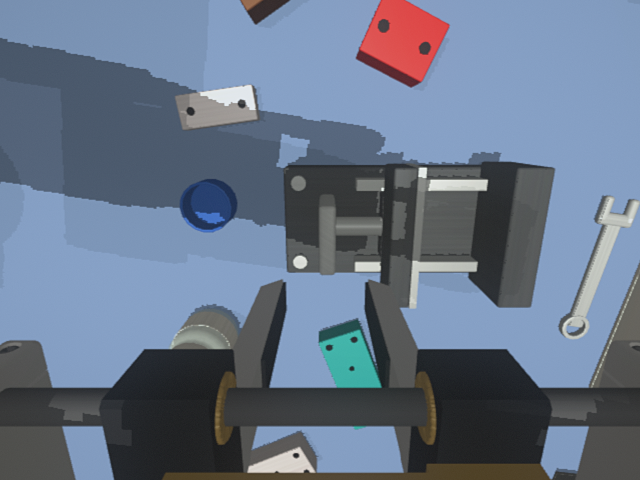

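Run:
```python
from h import *
c=imaging.camera("wrist");print(np.round(c["mtx"],1)[0,0])
P=lambda u,v,z:px2w(c,u,v,z)[:2].round(1)
print("bolts",P(298.5,183.5,31),P(300,262,31))
print("bar ends",P(327.5,195,100),P(327.5,273,100))
print("jaw face top",P(425.5,169,100),P(415,305,100), "left edge",P(393,165,100),P(382,290,100))
print("fixed face top",P(484,163,100),P(499,306,100))
print("par ends",P(487,185,50),P(476,266,50), "paths left", P(357,185,50),P(356,267,50))
print("bed left",P(286,167,30),P(288,271,30))
im=cv2.resize(c["img"][150:320,270:570],(800,453),interpolation=cv2.INTER_CUBIC);save({"img":im},"w1c.png")
```

```text
361.9
bolts [461.3  53. ] [472.7 -27.5]
bar ends [488.9  56.7] [498.5  -8.9]
jaw face top [561.4  87.6] [578.  -27.4] left edge [535.8  87. ] [547.  -17.6]
fixed face top [605.2  98.5] [650.5 -17.9]
par ends [635.  79.] [6.456e+02 1.000e-01] paths left [516.   61.9] [528.5 -17.9]
bed left [447.3  66.9] [461.4 -39.6]
```

View pics/w1c.png

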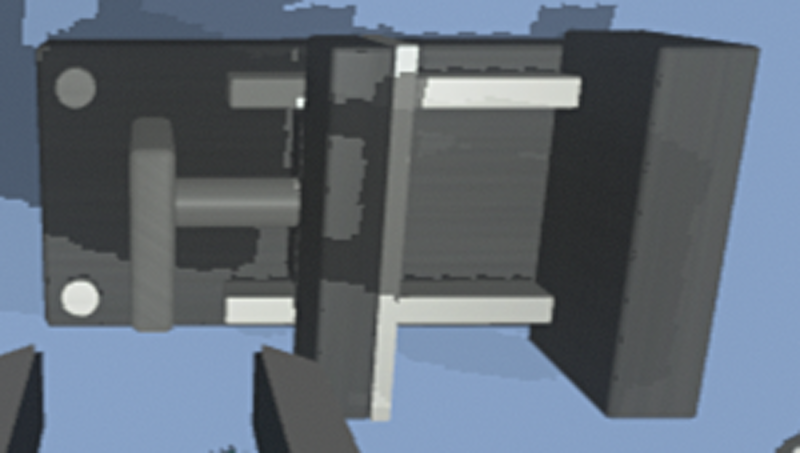

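Run:
```python
from h import *
c=imaging.camera("wrist")
P=lambda u,v,z:px2w(c,270+u/2.667,150+v/2.667,z)[:2]
pts=dict(bar0=P(152,148,100),bar1=P(152,330,100),jf0=P(418,47,100),jf1=P(390,418,100),ff0=P(660,47,100),ff1=P(608,415,100),
 pl0=P(230,91,50),pl1=P(226,309,50),par_r0=P(580,91,50),par_r1=P(553,309,50),b0=P(75,88,31),b1=P(80,298,31))
for k,v in pts.items(): print(k,v.round(1))
for a,b in [("bar0","bar1"),("jf0","jf1"),("ff0","ff1"),("pl0","pl1"),("b0","b1")]:
    d=pts[a]-pts[b];print(a,((pts[a]+pts[b])/2).round(1),np.hypot(*d).round(1),np.degrees(np.arctan2(d[1],d[0])).round(2))
```

```text
bar0 [489.8  48.1]
bar1 [498.2  -9.7]
jf0 [562.2  88.6]
jf1 [579.4 -29.1]
ff0 [631.9  98.6]
ff1 [649.5 -17.9]
pl0 [515.2  62.4]
pl1 [527.1 -17. ]
par_r0 [635.2  79.7]
par_r1 [6.469e+02 2.000e-01]
b0 [460.9  53.2]
b1 [472.7 -27.3]
bar0 [494.   19.2] 58.4 98.26
jf0 [570.8  29.8] 118.9 98.35
ff0 [640.7  40.4] 117.8 98.59
pl0 [521.2  22.7] 80.3 98.52
b0 [466.8  13. ] 81.4 98.34
```

Call:
arm_command(steps=[[0.45,-2,2.5,60,0],[0.45,-2,2.5,115,0],[0.45,-2,2.5,115,0],[0.0,-2,2.5,115,0],[0.0,-2,2.5,115,0],[0.0,-2,2.5,115,0],[0.0,-2,2.5,115,0]], force=40)

```text
clock: 4.47
eef_pos: [494.9, 17.7, 88.9]
eef_rot: [3.14, 0.0, 1.712]
wrist_force: [-4.3, 0.3, 9.3]
finger_gap: 13.9
finger_force: 40.0
```

Call:
arm_command(steps=[[0,0,-8,0,0],[0,0,-16,0,0],[0,0,-24,0,0],[0,0,-32,0,0],[0,0,-40,0,0],[0,0,-46,0,0],[0,0,-48,0,0],[0,0,-48,0,0]])

```text
clock: 5.48
eef_pos: [447.9, 10.9, 88.9]
eef_rot: [3.139, 0.001, 1.712]
wrist_force: [2.4, -0.5, 10.1]
finger_gap: 13.3
finger_force: 40.0
```

Call:
arm_command(steps=[[0,0,-2,0,0],[0,0,-2,0,0],[0.45,0,-2,0,0],[0.45,0,-2,0,0],[0.45,0,-2,-50,0],[0.45,0,-2,-100,0]])

```text
clock: 6.22
eef_pos: [444.5, 10.8, 188.7]
eef_rot: [-3.14, -0.0, 1.712]
wrist_force: [0.5, -0.8, 0.3]
finger_gap: 42.0
finger_force: 0.0
```

Run:
```python
from h import *
s=monitor.read_state();print(s["clock"],s["eef_pos"].round(1),np.degrees(s["eef_rot"]).round(2),s["wrist_force"])
print(tool([460,-322,150]))
```

```text
6.225 [444.5  10.8 188.7] [-1.7989e+02 -2.0000e-02  9.8060e+01] [ 0.46752925 -0.80068696  0.34780532]
[-331.7  -31.2   38.6]
```

Call:
arm_command(steps=[[0.85,-332,-31,20,64],[0.85,-332,-31,20,64],[0.85,-332,-31,20,64],[0.85,-332,-31,20,64],[0.85,-332,-31,20,64],[0.85,-332,-31,20,64],[0.85,-332,-31,20,64],[0.85,-332,-31,20,64]])

```text
clock: 7.22
eef_pos: [460.9, -321.3, 167.6]
eef_rot: [-3.141, 0.0, 0.599]
wrist_force: [-0.1, 0.6, 0.5]
finger_gap: 80.0
finger_force: 0.0
```

Run:
```python
from h import *
s=monitor.read_state();print(s["clock"],s["eef_pos"].round(1),np.degrees(s["eef_rot"]).round(2))
c=imaging.camera("wrist"); 
for d in trace(c,"long_half"): print(d["p"],d["rect"],rect(c,d["region"],25))
im=cv2.cvtColor(c["img"],cv2.COLOR_RGB2HSV)
m=((im[...,1]<60)&(im[...,2]>120)).astype(np.uint8)
n,l,st,ce=cv2.connectedComponentsWithStats(m)
for i in range(1,n):
    if st[i,4]>600: print(ce[i].round(),st[i,4],rect(c,l==i,25))
save(c,"w2.png")
```

```text
7.225 [ 460.9 -321.3  167.6] [-179.96    0.     34.3 ]
0.87 [328.9, 230.8, 56.9, 137.3] [ 461.8 -327.6  131.8   50.    33.7]
0.68 [234.2, 36.2, 164.8, 72.4] [ 553.8 -169.8  132.5   54.1  -60. ]
[103. 189.] 1068 [ 374.1 -133.5   68.    40.3   52.7]
[ 53. 187.] 2339 [356.2 -97.1  68.9  35.8 -47.6]
[330. 247.] 4902 [ 448.4 -336.1  100.1   50.4   33.7]
```

View pics/w2.png

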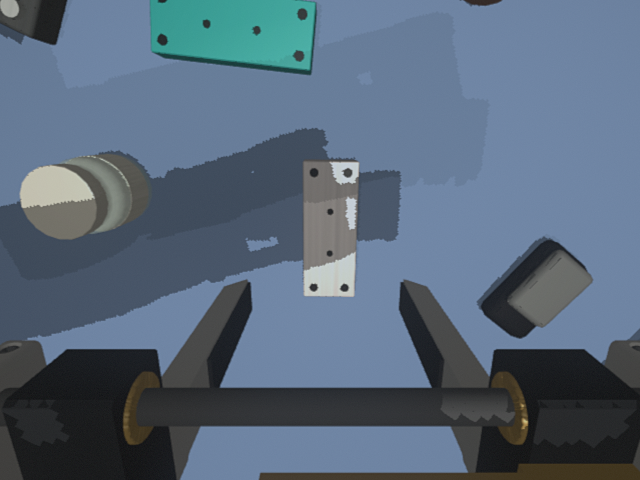

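Call:
arm_command(steps=[[0.85,-2.5,5,60,0.5],[0.85,-2.5,5,115,0.5],[0.85,-2.5,5,146,0.5],[0.85,-2.5,5,146,0.5],[0,-2.5,5,146,0.5],[0,-2.5,5,146,0.5],[0,-2.5,5,146,0.5],[0,-2.5,5,146,0.5],[0,-2.5,5,146,0.5]], force=40)

```text
clock: 8.45
eef_pos: [462.0, -328.1, 22.6]
eef_rot: [3.141, -0.0, 0.586]
wrist_force: [-0.6, 1.6, 4.7]
finger_gap: 33.2
finger_force: 2.9
```

Call:
arm_command(steps=[[0,0,0,0,0],[0,0,0,0,0]])

```text
clock: 8.7
eef_pos: [462.1, -328.2, 22.6]
eef_rot: [3.14, -0.0, 0.586]
wrist_force: [-0.2, 0.5, 5.3]
finger_gap: 13.2
finger_force: 2.7
```

Run:
```python
from h import *
s=monitor.read_state();print(s["clock"],s["eef_pos"].round(1),s["finger_gap"],s["finger_force"],s["wrist_force"])
c=imaging.camera("wrist");save(c,"w3.png")
```

```text
8.7 [ 462.1 -328.2   22.6] 13.195173681781405 2.656519766896963 [-0.22806906  0.47259663  5.32777808]
```

View pics/w3.png

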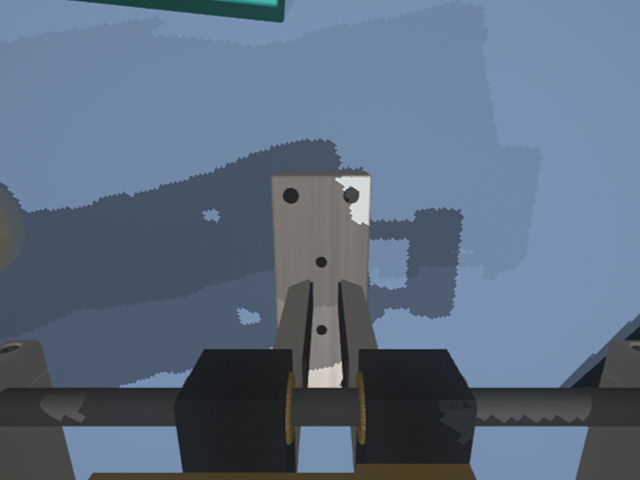

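Run:
```python
from h import *
from scipy.spatial.transform import Rotation as Ro
s=monitor.read_state();R=Ro.from_euler('xyz',s["eef_rot"]).as_matrix();p=s["eef_pos"]
c=imaging.camera("wrist")
V=np.array(c["view"]);C=-V[:3,:3].T@V[:3,3];print("cam in tool",R.T@(C-p))
for g in (6.6,18):
  for dz in (19,0,-3,-10): print(g,dz,[w2px(c,p+R@np.array([8,y,dz])).round() for y in (-g,g)])
for d in trace(c,"long_half"): print(d["p"],d["rect"])
# block corners
for z in (25,0): print(z,[px2w(c,u,v,z)[:2].round(1) for u,v in [(272,177),(370,177)]])
a=cv2.resize(c["img"][160:400,200:440],(600,600),interpolation=cv2.INTER_CUBIC);save({"img":a},"w3c.png")
```

```text
cam in tool [  83.37542636    1.15151931 -183.0358597 ]
6.6 19 [array([312., 267.]), array([334., 267.])]
6.6 0 [array([311., 279.]), array([335., 279.])]
6.6 -3 [array([311., 281.]), array([335., 281.])]
6.6 -10 [array([310., 287.]), array([336., 287.])]
18 19 [array([293., 267.]), array([353., 267.])]
18 0 [array([290., 279.]), array([356., 279.])]
18 -3 [array([289., 281.]), array([356., 281.])]
18 -10 [array([288., 287.]), array([358., 287.])]
0.74 [321.8, 281.4, 98.9, 214.9]
0.74 [179.3, 10.6, 212.1, 21.1]
25 [array([ 500.9, -272.2]), array([ 527.8, -312.6])]
0 [array([ 496.7, -270.8]), array([ 527.2, -316.7])]
```

View pics/w3c.png

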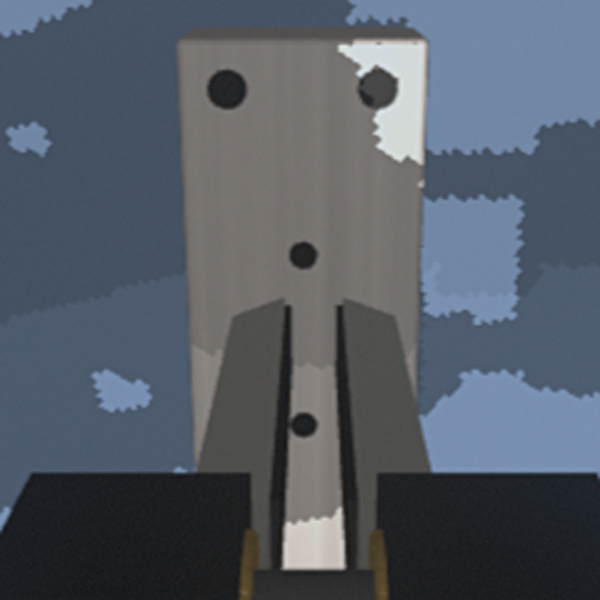

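The fingers closed across the block's top face (tips at about pixel rows 280, block top from (272,177) to (370,177)). The tips therefore sit near TCP height, not 19 mm ahead of it. I'll open and go down carefully, watching the force.

Call:
arm_command(steps=[[0.0,0,0,-8,0],[0.85,0,0,-8,0],[0.85,0,0,-8,0],[0.85,0,0,-8,0],[0.85,0,0,-8,0],[0.85,0,0,-8,0],[0.85,0,0,-8,0],[0.85,0,0,0,0],[0.85,0,0,6,0],[0.85,0,0,6,0]])

```text
clock: 10.1
eef_pos: [461.4, -327.7, 15.0]
eef_rot: [-3.14, 0.0, 0.586]
wrist_force: [-0.3, -0.8, 0.1]
finger_gap: 79.4
finger_force: 0.0
```

Run:
```python
from h import *
s=monitor.read_state();print(s["clock"],s["eef_pos"].round(1),s["finger_gap"],s["finger_force"],s["wrist_force"])
c=imaging.camera("scene")
print([ (d["p"],np.round(d["rect"])) for d in find_in(c,"long_half")])
a=cv2.resize(c["img"][230:370,140:300],(685,600),interpolation=cv2.INTER_CUBIC);save({"img":a},"s3c.png")
p=s["eef_pos"];print([((w2px(c,[p[0],p[1],p[2]-d])-[140,230])*4.285).round() for d in (0,19)])
```

```text
10.1 [ 461.4 -327.7   15. ] 79.43194566925023 0.0 [-0.33499207 -0.75869562  0.05880147]
[(0.79, array([276., 306.,  21.,  44.])), (0.71, array([209., 334.,  59.,  24.])), (0.2, array([394., 300.,  34.,  45.]))]
[array([288., 448.]), array([292., 469.])]
```

View pics/s3c.png

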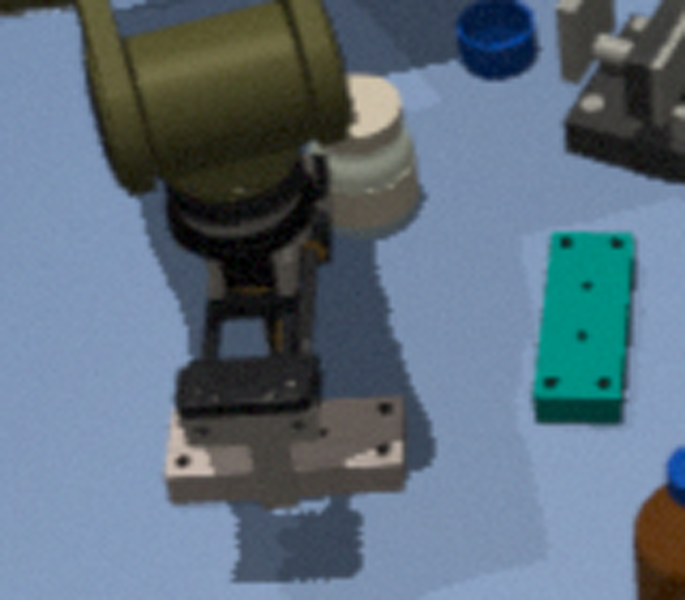

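Call:
arm_command(steps=[[0.85,0,0,5,0],[0.85,0,0,9,0],[0.85,0,0,12,0],[0.85,0,0,12,0]])

```text
clock: 10.7
eef_pos: [461.5, -327.8, 3.5]
eef_rot: [-3.141, 0.0, 0.586]
wrist_force: [-0.9, 0.9, 0.4]
finger_gap: 79.6
finger_force: 0.0
```

Call:
arm_command(steps=[[0,0,0,0,0],[0,0,0,0,0],[0,0,0,0,0],[0,0,0,0,0],[0,0,0,0,0]], force=40)

```text
clock: 11.32
eef_pos: [461.6, -327.7, 3.8]
eef_rot: [-3.141, 0.0, 0.586]
wrist_force: [-1.6, 2.2, 2.9]
finger_gap: 49.7
finger_force: 40.0
```

Call:
arm_command(steps=[[0,0,0,-20,0],[0,0,0,-75,0],[0,0,0,-135,0],[0,298,-233,-150,-65],[0,298,-233,-150,-65],[0,298,-233,-150,-65],[0,298,-233,-150,-65],[0,298,-233,-150,-65],[0,298,-233,-150,-65],[0,298,-233,-150,-65],[0,298,-233,-150,-65],[0,298,-233,-150,-65],[0,298,-233,-150,-65]])

```text
clock: 12.95
eef_pos: [581.0, 29.9, 153.8]
eef_rot: [-3.142, 0.0, 1.718]
wrist_force: [-0.3, -1.1, -4.3]
finger_gap: 49.9
finger_force: 40.0
```

Run:
```python
from h import *
s=monitor.read_state();print(s["clock"],s["eef_pos"].round(1),np.degrees(s["eef_rot"]).round(2),s["finger_gap"],s["finger_force"],s["wrist_force"])
print(tool([580.9,31.6,120]))
c=imaging.camera("wrist");save(c,"w4.png")
```

```text
12.95 [581.   29.9 153.8] [-180.      0.     98.44] 49.88806030880365 39.99802350997925 [-0.28860876 -1.05313022 -4.27527087]
[ 1.7  0.1 33.8]
```

View pics/w4.png

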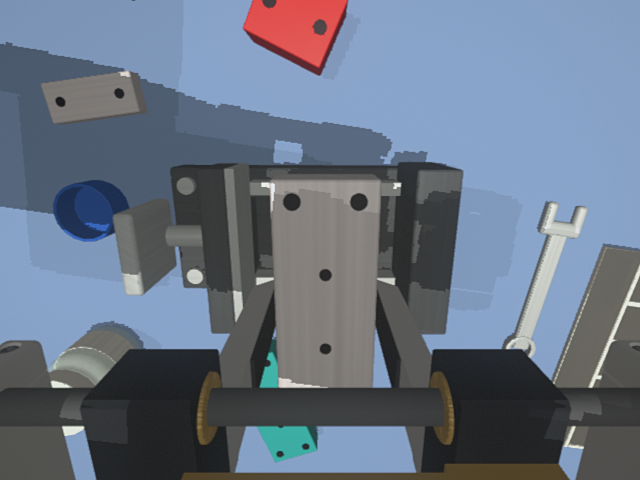

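Run:
```python
from h import *
s=monitor.read_state();c=imaging.camera("wrist")
for z in (170,175): print([tool(px2w(c,u,177,z),s=s) for u in (270,378)])
```

```text
[array([ 63.8, -24.5, -16.2]), array([ 63.8,  24.8, -16.2])]
[array([ 64.3, -23.7, -21.2]), array([ 64.4,  24.1, -21.2])]
```

Call:
arm_command(steps=[[0,2,0,30,0],[0,2,0,65,0],[0,2,0,88,0],[0,2,0,96,0],[0,2,0,98,0],[0,2,0,99,0]])

```text
clock: 13.8
eef_pos: [581.4, 32.9, 55.7]
eef_rot: [3.14, 0.0, 1.72]
wrist_force: [0.5, -0.1, -5.4]
finger_gap: 50.0
finger_force: 40.0
```

Call:
arm_command(steps=[[0,0,0,1,0],[0,0,0,2,0],[0,0,0,2,0]])

```text
clock: 14.18
eef_pos: [581.2, 33.0, 53.7]
eef_rot: [3.141, 0.0, 1.72]
wrist_force: [-3.7, -0.6, 6.1]
finger_gap: 49.7
finger_force: 40.0
```

Call:
arm_command(steps=[[0.7,0,0,0,0],[0.7,0,0,0,0],[0.7,0,0,0,0],[0.7,0,0,-30,0],[0.7,0,0,-80,0],[0.7,0,0,-120,0]])

```text
clock: 14.92
eef_pos: [581.0, 33.0, 174.7]
eef_rot: [3.141, 0.0, 1.72]
wrist_force: [-0.6, 0.1, 0.3]
finger_gap: 65.8
finger_force: 0.0
```

Run:
```python
from h import *
s=monitor.read_state();print(s["clock"],s["eef_pos"].round(1),np.degrees(s["eef_rot"]).round(2),s["finger_gap"])
c=imaging.camera("wrist");save(c,"w5.png")
for d in trace(c,"long_half"): print(d["p"],d["rect"],rect(c,d["region"],75))
print(tool([506,300.5,170]))
```

```text
14.925 [581.   33.  174.7] [1.7994e+02 1.0000e-02 9.8560e+01] 65.77556047415086
0.9 [324.1, 239.4, 67.9, 152.4] [582.2  32.3 131.   49.9 -81.3]
0.77 [281.9, 389.4, 76.4, 113.3] [546.  -93.3  60.9  49.  -62.4]
0.59 [196.1, 238.9, 134.0, 144.7] [479.3  14.6 126.6 104.9 -81.6]
[275.9 -35.9   6.8]
```

Call:
arm_command(steps=[[0.85,276,-36,0,26],[0.85,276,-36,0,26],[0.85,276,-36,0,26],[0.85,276,-36,0,26],[0.85,276,-36,0,26],[0.85,276,-36,0,26],[0.85,276,-36,0,26]])

```text
clock: 15.9
eef_pos: [504.3, 299.9, 172.1]
eef_rot: [-3.141, 0.001, 1.266]
wrist_force: [0.1, 0.1, 0.9]
finger_gap: 80.0
finger_force: 0.0
```

Run:
```python
from h import *
s=monitor.read_state();print(s["clock"],s["eef_pos"].round(1),np.degrees(s["eef_rot"]).round(2))
c=imaging.camera("wrist");save(c,"w6.png")
for d in trace(c,"short_half"):
    r=rect(c,d["region"],40); print(d["p"],np.round(d["rect"]),r,c["img"][d["region"]].mean(0).round(),tool([*r[:2],40],s=s))
```

```text
15.9 [504.3 299.9 172.1] [-1.7997e+02  4.0000e-02  7.2550e+01]
0.63 [384. 316.  61.  66.] [533.8 199.9  67.1  58.5  73.9] [143.  48.  50.] [-86.4  58.2 132.1]
0.62 [326. 226.  66.  74.] [507.6 301.3  66.6  50.1  72.6] [117. 115. 114.] [  2.5   2.8 132.1]
```

Call:
arm_command(steps=[[0.85,0.5,2,60,0],[0.85,0.5,2,115,0],[0.85,0.5,2,150,0],[0.85,0.5,2,164,0],[0.85,0.5,2,164,0],[0,0.5,2,164,0],[0,0.5,2,164,0],[0,0.5,2,164,0],[0,0.5,2,164,0],[0,0.5,2,164,0]], force=40)

```text
clock: 17.25
eef_pos: [506.4, 300.6, 9.3]
eef_rot: [3.141, -0.0, 1.267]
wrist_force: [-1.2, 0.0, 6.3]
finger_gap: 49.9
finger_force: 40.0
```

Call:
arm_command(steps=[[0,0,0,-20,0],[0,0,0,-75,0],[0,0,0,-135,0],[0,-233.5,152.5,-155,-26],[0,-233.5,152.5,-155,-26],[0,-233.5,152.5,-155,-26],[0,-233.5,152.5,-155,-26],[0,-233.5,152.5,-155,-26],[0,-233.5,152.5,-155,-26],[0,-233.5,152.5,-155,-26]])

```text
clock: 18.5
eef_pos: [581.5, 32.5, 164.1]
eef_rot: [-3.142, -0.0, 1.72]
wrist_force: [0.1, 0.2, -4.8]
finger_gap: 49.4
finger_force: 40.0
```

Run:
```python
from h import *
s=monitor.read_state();print(s["clock"],s["eef_pos"].round(1),np.degrees(s["eef_rot"]).round(2),s["finger_gap"],s["wrist_force"])
c=imaging.camera("wrist");save(c,"w7.png")
zt=s["eef_pos"][2]-9.2+40
for d in trace(c,"short_half"):
    r=rect(c,d["region"],zt); print(d["p"],np.round(d["rect"]),r,c["img"][d["region"]].mean(0).round(),tool([*r[:2],40],s=s))
print(tool([582.2,32.3,85],s=s))
```

```text
18.5 [581.5  32.5 164.1] [-1.7999e+02 -1.0000e-02  9.8570e+01] 49.44672523881861 [ 0.07226835  0.17627387 -4.79776525]
0.83 [326. 309. 117. 138.] [581.8  35.7  71.8  50.1 -81.3] [118. 114. 111.] [  3.1   0.8 124.1]
0.8 [296.  42.  99.  81.] [553.5 150.7  31.9  26.8 -17.2] [200.  77.  77.] [121.  -10.  124.1]
0.47 [141.   5.  23.   9.] [495.9 149.5   8.1   2.2   8.6] [61. 55. 58.] [128.4 -67.2 124.2]
[-0.3  0.7 79.1]
```

Call:
arm_command(steps=[[0,0.5,0.5,40,0],[0,0.5,0.5,65,0],[0,0.5,0.5,75,0],[0,0.5,0.5,78.5,0],[0,0.5,0.5,79,0]])

```text
clock: 19.23
eef_pos: [582.6, 32.8, 85.6]
eef_rot: [3.14, 0.0, 1.721]
wrist_force: [-0.4, 0.2, -4.2]
finger_gap: 49.5
finger_force: 40.0
```

Call:
arm_command(steps=[[0,0,0,1,0],[0,0,0,2,0],[0,0,0,2,0]])

```text
clock: 19.6
eef_pos: [582.6, 32.6, 84.3]
eef_rot: [3.14, 0.0, 1.72]
wrist_force: [-3.6, 0.1, 7.3]
finger_gap: 49.7
finger_force: 40.0
```

Call:
arm_command(steps=[[0.7,0,0,0,0],[0.7,0,0,0,0],[0.7,0,0,0,0],[0.7,0,0,-30,0],[0.7,0,0,-80,0],[0.45,0,0,-110,0],[0.45,-15,-70,-110,0],[0.45,-2,-139,-110,0],[0.45,-2,-139,-110,0]])

```text
clock: 20.72
eef_pos: [442.5, 9.8, 192.9]
eef_rot: [3.142, 0.0, 1.72]
wrist_force: [1.1, -0.9, 0.8]
finger_gap: 42.7
finger_force: 0.0
```

Run:
```python
from h import *
s=monitor.read_state();print(s["clock"],s["eef_pos"].round(1),np.degrees(s["eef_rot"]).round(2),s["finger_gap"],s["wrist_force"])
print("bar",tool([445,11.2,88],s=s))
c=imaging.camera("wrist");save(c,"w8.png")
for t,z in (("short_half",115),("long_half",75)):
  for d in trace(c,t):
    r=rect(c,d["region"],z); print(t,d["p"],np.round(d["rect"]),r,c["img"][d["region"]].mean(0).round())
for d in trace(c,"pull_bar"): print("bar",d["p"],d["rect"])
```

```text
20.725 [442.5   9.8 192.9] [180.     0.    98.54] 42.71876041841523 [ 1.12020434 -0.88476327  0.76513027]
bar [  1.    2.7 104.9]
short_half 0.75 [465.  42. 101.  83.] [509.7 165.1  50.7  46.8 -17.3] [173.  57.  58.]
short_half 0.58 [506. 244. 101.  88.] [576.   33.2  67.6  66.1 -81.4] [160. 155. 151.]
short_half 0.54 [319.   8.  30.  16.] [414.6 166.4  19.5   8.8   8.6] [56. 51. 54.]
short_half 0.23 [621. 305.  30.  77.] [683.7  -3.7  63.1  26.  -67.6] [134. 138. 136.]
long_half 0.89 [372. 360.  19.  59.] [ 505.8 -107.4   63.3    9.9  -67.4] [ 52. 125. 122.]
long_half 0.6 [488. 230.  84. 148.] [578.1  31.8 130.4  58.  -81.4] [162. 159. 155.]
long_half 0.39 [477. 235. 306. 151.] [495.9  13.  133.7 110.7 -81.5] [75. 77. 77.]
bar 0.85 [377.6, 235.4, 114.3, 151.4]
bar 0.73 [233.6, 329.0, 36.1, 37.7]
```

View pics/w8.png

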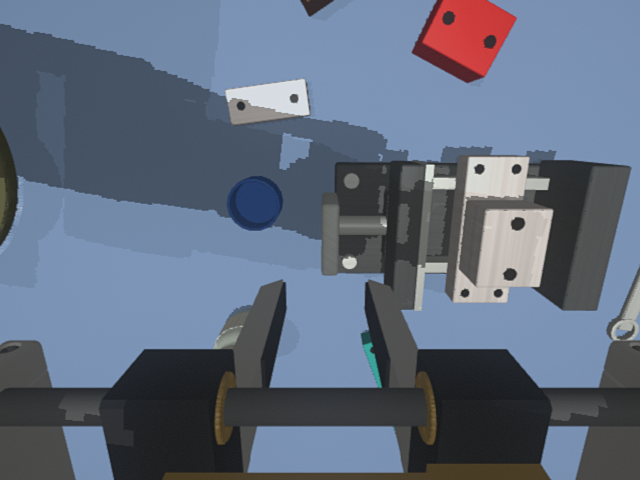

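Run:
```python
from h import *
c=imaging.camera("wrist");P=lambda u,v,z:px2w(c,u,v,z)[:2]
a=P(518,223,115);b=P(510,274,115);L=[P(480,169,75),P(516,169,75),P(465,293,75),P(498,293,75)]
A=(a+b)/2;M=np.mean(L,0);t=np.radians(188.4);X=np.array([np.cos(t),np.sin(t)]);Y=np.array([-X[1],X[0]]);o=np.array([571,30.1])
for p in (A,M): print(p.round(1),((p-o)@X).round(1),((p-o)@Y).round(1))
d=a-b;print(np.degrees(np.arctan2(d[1],d[0])))
```

```text
[587.8  30.8] -16.7 1.7
[586.4  31.4] -15.4 0.9
98.54770403097535
```

Call:
arm_command(steps=[[0.45,1,2.5,60,0],[0.45,1,2.5,100,0],[0.45,1,2.5,110,0],[0.45,1,2.5,110,0],[0,1,2.5,110,0],[0,1,2.5,110,0],[0,1,2.5,110,0],[0,1,2.5,110,0]], force=50)

```text
clock: 21.98
eef_pos: [447.4, 11.2, 83.2]
eef_rot: [3.141, 0.0, 1.72]
wrist_force: [-4.0, -0.6, 5.8]
finger_gap: 13.7
finger_force: 50.0
```

Call:
arm_command(steps=[[0,0,5,0,0],[0,0,10,0,0],[0,0,15,0,0],[0,0,20,0,0],[0,0,25,0,0],[0,0,29,0,0],[0,0,32,0,0],[0,0,34,0,0],[0,0,36,0,0],[0,0,38,0,0],[0,0,40,0,0],[0,0,42,0,0]])

```text
clock: 23.48
eef_pos: [488.2, 17.1, 83.3]
eef_rot: [-3.14, 0.0, 1.72]
wrist_force: [-10.5, -3.9, 10.3]
finger_gap: 13.6
finger_force: 50.0
```

Call:
arm_command(steps=[[0,0,2,0,0],[0,0,4,0,0],[0,0,6,0,0],[0,0,8,0,0],[0,0,10,0,0],[0,0,12,0,0],[0,0,14,0,0],[0,0,16,0,0],[0,0,18,0,0],[0,0,20,0,0],[0,0,22,0,0]])

```text
clock: 24.85
eef_pos: [510.0, 20.2, 83.2]
eef_rot: [-3.14, 0.001, 1.72]
wrist_force: [-10.6, -4.0, 10.4]
finger_gap: 13.6
finger_force: 50.0
```

Call:
arm_command(steps=[[0,0,1,0,0],[0,0,2,0,0],[0,0,3,0,0],[0,0,3,0,0]])

```text
clock: 25.35
eef_pos: [512.8, 20.7, 83.2]
eef_rot: [-3.139, 0.001, 1.72]
wrist_force: [-10.1, -3.8, 10.4]
finger_gap: 13.7
finger_force: 50.0
```

Call:
arm_command(steps=[[0,0,1,0,0],[0,0,2,0,0],[0,0,2,0,0]])

```text
clock: 25.72
eef_pos: [513.8, 20.8, 83.2]
eef_rot: [-3.137, 0.0, 1.72]
wrist_force: [-19.7, -6.2, 16.6]
finger_gap: 13.4
finger_force: 50.0
```

Call:
arm_command(steps=[[0,0,1,0,0],[0,0,1,0,0],[0,0,1,0,0]])

```text
clock: 26.1
eef_pos: [513.7, 20.8, 83.2]
eef_rot: [-3.134, 0.0, 1.72]
wrist_force: [-27.9, -7.4, 23.2]
finger_gap: 13.6
finger_force: 50.1
```

Call:
arm_command(steps=[[0.45,0,0,0,0],[0.45,0,0,0,0],[0.45,0,0,0,0],[0.45,0,0,-40,0],[0.45,0,0,-100,0],[0.45,0,-60,-120,0],[0.45,0,-60,-120,0]])

```text
clock: 26.98
eef_pos: [455.9, 12.6, 204.7]
eef_rot: [3.138, 0.001, 1.72]
wrist_force: [0.9, 0.1, 0.9]
finger_gap: 42.2
finger_force: 0.0
```

Run:
```python
from h import *
s=monitor.read_state();print(s["clock"],s["eef_pos"].round(1),s["finger_gap"],s["wrist_force"].round(1))
c=imaging.camera("wrist");save(c,"w9.png")
for t,z in (("short_half",115),("long_half",75),("pull_bar",100)):
  for d in trace(c,t):
    r=rect(c,d["region"],z); print(t,round(d["p"],2),np.round(d["rect"]),r)
# dark holes in bright metal around the stack: sub-hole centres
g=cv2.cvtColor(c["img"],cv2.COLOR_RGB2GRAY)
m=(g<60).astype(np.uint8);n,l,st,ce=cv2.connectedComponentsWithStats(m)
for i in range(1,n):
    if 30<st[i,4]<400: print(ce[i].round(1),st[i,4],px2w(c,*ce[i],75)[:2].round(1),px2w(c,*ce[i],115)[:2].round(1))
```

```text
26.975 [455.9  12.6 204.7] 42.20632379593712 [0.9 0.1 0.9]
short_half 0.77 [442.  44.  97.  88.] [513.8 166.6  51.6  47.4 -16.5]
short_half 0.59 [524. 240.  90.  84.] [612.3  38.2  68.6  57.6 -81.9]
long_half 0.76 [365. 355.  31.  63.] [ 514.7 -110.5   74.6   21.6  -68.9]
long_half 0.56 [509. 230.  70. 142.] [604.5  83.4  58.6  36.5   8.6]
pull_bar 0.6 [438. 232. 127. 144.] [544.4  27.5 123.1  94.8 -82. ]
[302.4   7.3] 372 [413.8 182.8] [417.6 171.4]
[426.7  23. ] 91 [509.1 186.7] [500.7 174.8]
[466.8  45.6] 95 [543.4 176.2] [530.7 165.7]
[228.1 107.1] 39 [363.6 103.6] [373.9 102.3]
[531.8 168.6] 47 [622.6  93.2] [599.7  93.3]
[234.1 197.4] 37 [374.2  30.7] [383.1  38.8]
[241.9 201.9] 31 [381.2  27.8] [389.2  36.3]
[533. 221.] 98 [637.9  49.2] [613.1  54.9]
[524.6 269.4] 84 [644.5   3.9] [618.8  15.4]
[531.6 290. ] 232 [657.3 -15.1] [630.   -1.1]
[511.9 288.4] 34 [638.5 -16.2] [613.6  -2.1]
[  8.5 349. ] 71 [ 166.4 -152.7] [ 201.9 -121.1]
```

```bash
python3 -c "
from cell import job
print(job.sign_off())"
```

```text
the job is handed in; nothing more can be done
None
```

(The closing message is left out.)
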